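# Reset the unit under its swivel cover

### The arm

A 6-joint arm with a two-finger parallel gripper is mounted at the origin on a cart in front of the work surface, level with it; the furniture and walls round the work are solid. World frame = base frame: x ahead of the robot, y to its left, z up, the work surface at z = 0. Lengths are in mm, angles in rad, forces in N, time in s.
With the tool pointing down it reaches from about 275 to 750 mm from the base axis. Payload 10.2 kg.
Tool frame: the origin (TCP) lies between the finger pads; the fingertips stand 22 mm ahead of it and the grasp point (between the pads) lies 3 mm ahead of it (ctrl.nose_length is the distance from the TCP to the fingertips, in mm); z points along the fingers, y is the line along which they close (so a half turn about z gives the same grasp; the last joint's range is limited). The gripper opens to 85 mm and grips with 20 to 120 N. Pads are 22 mm wide; open, the fingers measure 114 mm over their backs; the gripper's body (76 mm by 85 mm) begins 54 mm behind the grasp point. The pads swing forward as they close: fully open they stand 13 mm farther back than shut.
Start: joints at [-0.223, 0.313, 1.498, -0, 1.331, -0.223], TCP at [525.006, -0.014, 253.294] pointing down, gripper open.
Joint ranges: [-2.94, 2.94], [-0.97, 2.17], [0.19, 2.56], [-1.23, 4.37], [0.02, 3.11], [-2.88, 2.88]. Speed limits (rad/s): [2.39, 2.39, 3.01, 3.14, 3.14, 3.14].

### API

Orientations are given as a unit quaternion [w, x, y, z].
In Python, from rig import sense, imaging, ctrl gives the robot as it stands. The module is installed in compiled form; this text tells all that it offers.
- The arm moves only by the tool apply_moves, never from a script. Its argument "commands" is a list of rows, each a list of 5 numbers: the gripper command: -1 is fully open, 1 is shut, values between are in proportion, then the shift along the tool's x, y, z in mm, then the turn about the tool's z in degrees. A call has 1 to 20 rows; each row shifts and turns the commanded pose from where the row before left it, along the tool's axes as they then stand; what a row does not reach is not made up. A row lasts 1/8 s, in which the tool goes at most 62.5 mm and 10.7 degrees, less where a joint would pass 70% of its speed; a pose out of reach is approached as far as the arm can. A call is refused whole if a number of a shift passes 62.5 or a number of a turn 10.7, either way. A call with a gripper value outside its range is refused whole. The fingers move at their own pace and stop on an object; "newtons" is the grip in N (left out, the last holds). Time passes only in rows, so rows that do not move let the fingers close. It gives the time, the measured TCP pose, the force, the opening and the grip force at its end, in the units of the state.
- sense(): the state, without advancing time (a new reading comes with each control period).
- imaging.capture(name): name is "scene" or "side" or "wrist"; returns the picture (420x560x3 uint8, blue, green, red); there is no depth.
- imaging.calibration(name): a dict with "camera_matrix" (3x3 intrinsics, pixels), "world_to_cam" (4x4, takes a point from world to camera coordinates). Camera axes: x right, y up, looking along -z (the intrinsics and any distortion apply to the point x, -y, -z); pixel columns grow to the right and rows downward; lengths in mm; the calibration is good to about 2 mm. The wrist camera is an equidistant fisheye: a pixel r from the principal point sees the ray r / f radians off the axis. A picture is of the moment at which its call begins: read the wrist's pose just before it. calibration takes no time and is no camera call; for the wrist camera it gives the pose at the moment of the call.
- ctrl.finish_job(): hands the job in; it is judged then, once.
The state is a dict: "time_s": time; "joints": joint angles; "dq": joint speeds; "tau": joint torques, N m; "eef_pos": TCP position; "ee_rot": TCP orientation; "force": force on the tool from outside, world axes, zero at the start; "wrist_torque": the same for the moment, N m; "grip_width": opening from 0.0 (shut) to 1.0 (fully open); "grip_force": force on a finger pad.
Only numpy, scipy, OpenCV 4.12 (cv2) and the standard library are available. Lean on these libraries where they do the work, as an engineer would, in place of code of your own. Each camera call takes 0.05 s, during which the arm holds its last target. There are 200 camera calls.

### The job

The case on the bench has a reset button in a round port on its top, under a flat cover that swivels on one screw. The cover swings to one side only and nothing outside shows which, so feel for it gently and do not force it against its stop; swing it about a quarter turn aside, press the button all the way down, then swing the cover back so that the port is fully covered. Leave the loose things on the bench where they are.

Things in the scene. Friction and masses are not known exactly. Their poses are not given: they have to be found in the camera images.
- unit: Grey sheet-metal case, 170 (x) x 204 (y) x 80 mm high, fixed to the bench, with an aluminium top plate (top face 80 mm above the bench). Origin: centre of the underside; z up, -x is its front (towards the robot at yaw 0). Its top has a round port 58 mm across, centred 21 mm to the front of the case's centre (x = -21 mm, y = 0).
- pivot (a point): Pivot screw of the cover, on the case's top face: 45 mm behind the case's centre (x = +45, y = 0, z = 80 mm in the case's frame). The cover turns about the vertical line through it. Its head ends 8 mm above the top face.
- cover (a joint): Angle of the cover in rad: 0 = closed over the port, positive = anticlockwise seen from above. Starts within 0.03 of 0. A hidden stop blocks it 0.05 past 0 (it yields to 0.13 if pressed) on ONE side, which differs from run to run and cannot be seen; to the other side it turns up to 1.9. It stays where left. The port is wholly clear beyond 1.05, wholly covered within 0.12 of 0.
- cover_plate: Flat steel cover, pear-shaped, 3 mm thick, 2 to 5 mm above the case's top: a disc 74 mm across, centred 66 mm from the pivot, tapering to the pivot. Origin on the pivot line level with the case's top; -x points to the disc and knob. Friction takes about 2.5 N at the knob; 10 N there is plainly the stop.
- stop_buffer (a joint): Hidden sprung buffer of the cover's stop, inside the case: how far it is pushed in, in m, either sign; 0 while the cover does not press on its stop. 10 N sideways at the knob pushes it in by about 1.2 mm; more than 3.5 mm (about 25 N at the knob) does harm.
- knob (a point): Upright round steel knob on the cover, 16 mm in diameter, 86 mm from the pivot; it stands from 5 to 27 mm above the case's top. The point is on its axis, 16 mm above the case's top (96 mm above the bench).
- reset_key_top (a point): Centre of the top face of the reset button in the port: black round button 32 mm in diameter, its top about 1 mm below the case's top face. It is pressed straight down.
- reset_key (a joint): How far the reset button is pressed, in m: 0 = up, 0.005 = all the way down (about 5 N). A spring brings it back up.
- tape: Roll of tape, 68 mm across, 19 mm high. Bystander, loose, stays where it is.
- driver: Screwdriver, 140 mm long, dark handle. Bystander, loose, stays where it is.
- bottle: Dispenser bottle, 40 mm across, 115 mm high. Bystander, loose, stays where it is.
- pot: Small round pot, 42 mm across, 25 mm high. Bystander, loose, stays where it is.

How it is judged:
By the outcome, as a careful person would: the job done as asked, in the order asked, and still so for the second after the job is handed in, with the robot touching nothing.
It also fails if it takes over 72 s, if anything falls off the work surface, if the arm or the gripper's body presses on something with over 40 N, if the wrist force passes 120 N, or if a joint passes its speed limit or range.

## Working session

There is one attempt and no reset: what is moved stays moved. The work goes in short steps, Python scripts to look and compute and a tool call to move; the robot and the scene stay as the last step left them, time stands still between calls to the robot, and variables do not carry over. Pictures are saved under pics/ and viewed, at most 10 in all, crops included, and the job is handed in when it is done.

Besides the shell and the picture viewer there is one more tool, called as name([rows], argument=value, ...), one row to a line, values as JSON. apply_moves: Moves the arm, as the interface text tells. Its arguments: {"type":"object","properties":{"commands":{"type":"array","items":{"type":"array","items":{"type":"number"}}},"newtons":{"type":"number"}},"required":["commands"]}

```bash
mkdir -p pics; python3 - <<'E'
from rig import sense, imaging, ctrl
import cv2
for n in("scene","side","wrist"):
    cv2.imwrite(f"pics/{n}0.png",imaging.capture(n)); c=imaging.calibration(n); print(n,c["camera_matrix"].tolist(),c["world_to_cam"].round(4).tolist(),[k for k in c])
s=sense();print(s, ctrl.nose_length)
E
```

```text
scene [[454.3415790562011, 0.0, 268.1523699905145], [0.0, 454.3415790562011, 208.94529742452133], [0.0, 0.0, 1.0]] [[0.6963, -0.7177, -0.0076, -326.639], [0.5262, 0.5033, 0.6855, -331.4563], [-0.4881, -0.4813, 0.7281, -1049.2479], [0.0, 0.0, 0.0, 1.0]] ['camera_matrix', 'world_to_cam']
side [[388.2926851883625, 0.0, 285.6472831702998], [0.0, 388.2926851883625, 207.36977601888586], [0.0, 0.0, 1.0]] [[0.9992, -0.0368, -0.0146, -460.319], [0.0298, 0.458, 0.8884, -107.5153], [-0.026, -0.8882, 0.4588, -966.7802], [0.0, 0.0, 0.0, 1.0]] ['camera_matrix', 'world_to_cam']
wrist [[325.19226210127806, 0.0, 281.15518164328466], [0.0, 325.19226210127806, 204.3771038224985], [0.0, 0.0, 1.0]] [[1.0, -0.0005, -0.0004, -524.9176], [0.0003, 0.9482, -0.3178, 41.7058], [0.0005, 0.3178, 0.9482, -380.5347], [0.0, 0.0, 0.0, 1.0]] ['camera_matrix', 'world_to_cam']
{'time_s': 0.15, 'joints': array([-2.23370972e-01,  3.13328740e-01,  1.49823807e+00,  2.44413565e-05,
        1.33098578e+00, -2.23413166e-01]), 'dq': array([ 0.00022188, -0.0030193 , -0.00346563,  0.00032903,  0.00086746,
       -0.00089801]), 'tau': array([ 1.79854873e-03, -4.12368500e+01, -2.59796566e+01, -1.57318855e-04,
        3.17765021e-03, -3.62555340e-05]), 'eef_pos': array([5.24840200e+02, 4.50545933e-02, 2.52872030e+02]), 'ee_rot': array([-4.12467687e-04,  7.07093838e-01,  7.07119561e-01, -2.45723465e-04]), 'force': array([ 0.02319244,  0.22586888, -0.19916435]), 'wrist_torque': array([ 0.01028732, -0.01701537, -0.02067186]), 'grip_force': 0.0, 'grip_width': 1.002414837527012} 22.0
```

View pics/scene0.png

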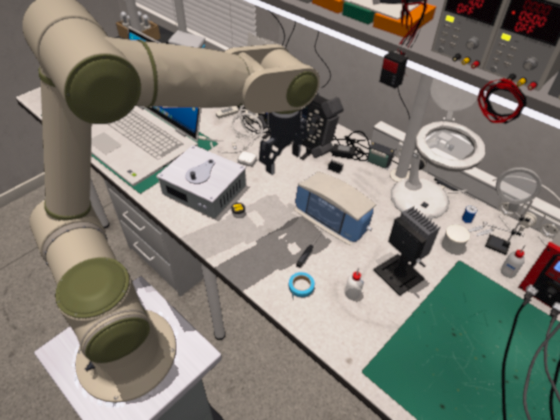

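View pics/wrist0.png

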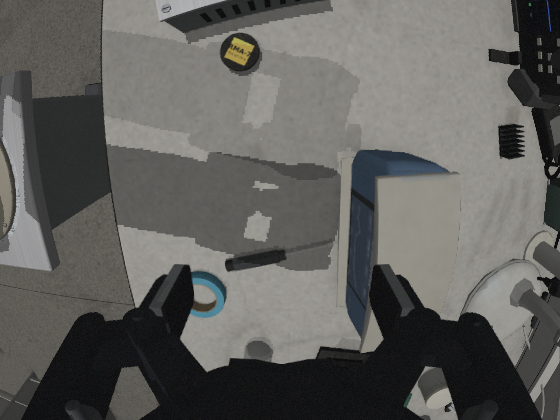

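View pics/side0.png

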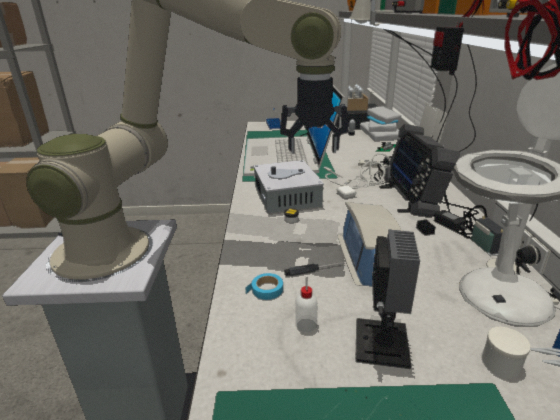

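Scene view: the case is at about (203,182), with the knob at (208,163) and the pot at (238,209). In the side view the case is at (288,185) and the knob at (273,170). I'll enlarge both.

```bash
python3 - <<'E'
import cv2,numpy as np
a=cv2.imread("pics/scene0.png")[140:220,150:255];b=cv2.imread("pics/side0.png")[150:220,240:335]
a=cv2.resize(a,(788,600),interpolation=2)[:, :];b=cv2.resize(b,(788,581),interpolation=2)
cv2.imwrite("pics/a.png",cv2.resize(a,None,fx=1,fy=1));cv2.imwrite("pics/b.png",b)
E
```

```text
(no output)
```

View pics/a.png

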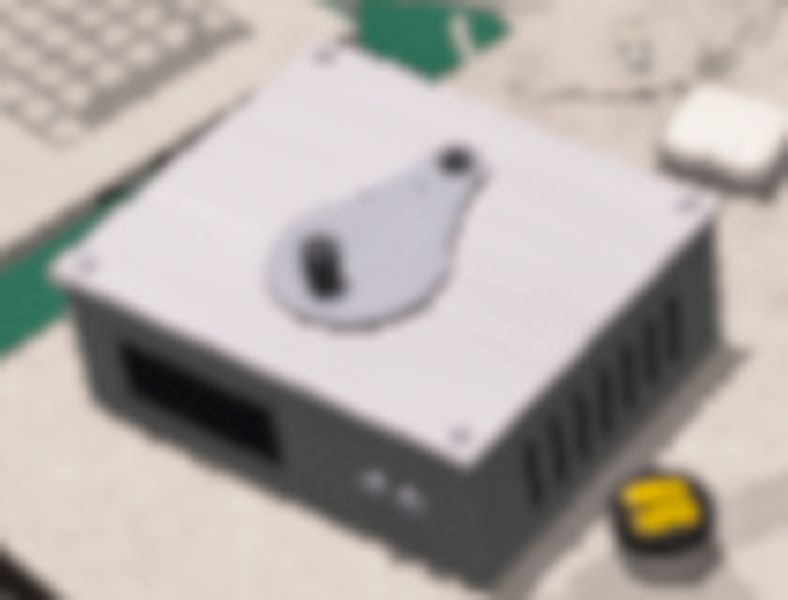

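View pics/b.png

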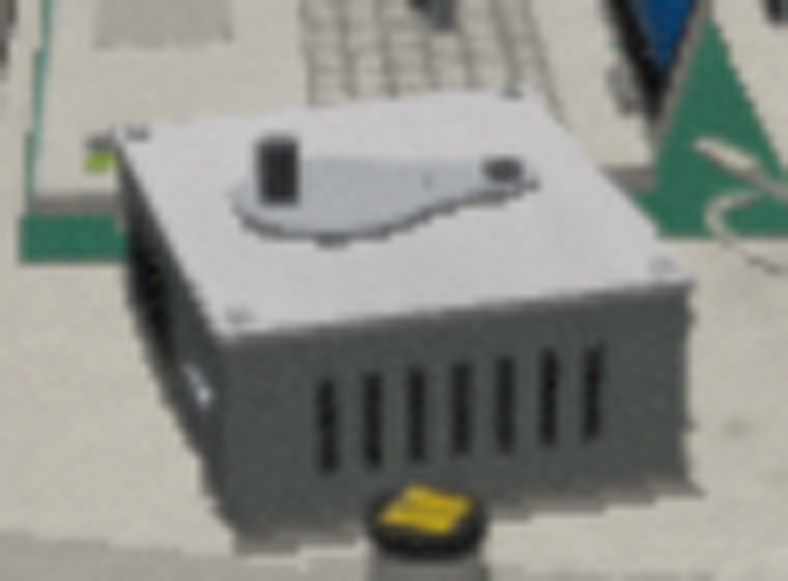

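Both crops show the case corners, the knob, and the pivot screw clearly. I'll fit the case's position and yaw from those.

```bash
cat > h.py <<'E'
import numpy as np
from rig import imaging,sense
def proj(n,P):
    c=imaging.calibration(n);P=np.atleast_2d(P);q=P@c["world_to_cam"][:3,:3].T+c["world_to_cam"][:3,3]
    q=q*[1,-1,-1];K=c["camera_matrix"]
    if n=="wrist":
        r=np.hypot(q[:,0],q[:,1]);t=np.arctan2(r,q[:,2]);d=q[:,:2]/r[:,None]*t[:,None]
    else: d=q[:,:2]/q[:,2:]
    return d*[K[0,0],K[1,1]]+K[:2,2]
def case2w(p,P):
    x,y,a=p;P=np.atleast_2d(P);c,s=np.cos(a),np.sin(a)
    return P@np.array([[c,-s,0],[s,c,0],[0,0,1]]).T+[x,y,0]
E
python3 - <<'E'
from h import *
from scipy.optimize import least_squares
A=np.array([[50,268],[468,467],[718,205],[325,42],[457,156],[318,240]])/[788/105,7.5]-.5+[150,140]
B=np.array([[115,128],[220,335],[690,285],[530,92],[503,160],[278,140]])/[788/95,8.3]-.5+[240,150]
def pts(k): return np.array([[-85,102,80],[-85,-102,80],[85,-102,80],[85,102,80],[45,0,88],[45-86*np.cos(k),-86*np.sin(k),107]])
def res(p,ns=("scene","side")):
    return np.concatenate([(proj(n,case2w(p[:3],pts(p[3])))-U).ravel() for n,U in (("scene",A),("side",B)) if n in ns])
for ns in(("scene",),("side",),("scene","side")):
    r=least_squares(res,[500,300,0,0],args=(ns,));print(r.x.round(3),r.fun.round(1))
p=r.x; print(case2w(p[:3],[[45,0,80],[45-86*np.cos(p[3]),-86*np.sin(p[3]),96],[-21,0,80]]).round(1))
E
```

```text
[ 4.72771e+02  2.80153e+02  2.09000e-01 -4.00000e-03] [ 0.3  0.1 -0.2 -0.5  0.6  0.  -0.3 -0.6 -0.1  0.3 -0.3  0.7]
[ 4.73598e+02  2.74769e+02  2.06000e-01 -5.00000e-03] [-0.3 -0.2 -0.6  0.3  0.8 -0.4  0.2 -1.   0.2  0.8 -0.2  0.1]
[ 4.73147e+02  2.79255e+02  2.08000e-01 -5.00000e-03] [ 0.6  0.1  0.  -0.4  0.9  0.1  0.1 -0.6  0.2  0.4 -0.1  0.7 -0.4 -0.7
 -0.7 -0.4  0.5 -1.1 -0.2 -1.5 -0.   0.2 -0.4 -0.4]
[[517.2 288.5  80. ]
 [432.9 271.2  96. ]
 [452.6 274.9  80. ]]
```

Case fitted: centre (473,279), yaw 0.208, with residuals around half a pixel. The knob is near (433,271). Next I go above the knob, turn the tool so the fingers straddle it tangentially, and look from close by.

apply_moves([
  [-1,34,-11.5,0,0],
  [-1,34,-11.5,0,0],
  [-1,34,-11.5,0,0],
  [-1,34,-11.5,0,0],
  [-1,34,-11.5,0,0],
  [-1,34,-11.5,0,0],
  [-1,34,-11.5,0,0],
  [-1,33,-11.5,0,0],
  [0.1,0,0,4,9.8],
  [0.1,0,0,4,9.8],
  [0.1,0,0,4,9.8],
  [0.1,0,0,4,9.8],
  [0.1,0,0,4,9.8],
  [0.1,0,0,4,9.8],
  [0.1,0,0,4,9.8],
  [0.1,0,0,4,9.8],
  [0.1,0,0,0,0],
  [0.1,0,0,0,0],
], newtons=20)

```text
time_s: 2.4
eef_pos: [433.0, 271.0, 221.4]
ee_rot: [0.0, 0.995, 0.103, -0.0]
force: [0.0, 0.9, -0.7]
grip_width: 0.45
grip_force: 0.0
```

```bash
python3 - <<'E'
from h import *
import cv2
s=sense();im=imaging.capture("wrist");print({k:np.round(s[k],3) for k in("joints","eef_pos","ee_rot","grip_width","force")})
P=case2w([473.15,279.25,.208],[[45,0,88],[-41,0,107],[-85,102,80],[-85,-102,80],[85,-102,80],[85,102,80]])
u=proj("wrist",P);print(u.round(1))
for x in u: cv2.circle(im,tuple(int(round(v)) for v in x),2,(0,0,255),-1)
cv2.imwrite("pics/w1.png",im)
E
```

```text
{'joints': array([ 0.33 ,  0.309,  1.589, -0.   ,  1.244,  1.695]), 'eef_pos': array([433.007, 271.004, 221.354]), 'ee_rot': array([ 0.   ,  0.995,  0.103, -0.   ]), 'grip_width': np.float64(0.45), 'force': array([ 0.004,  0.855, -0.664])}
[[280.2  94.1]
 [280.5 208.2]
 [171.  243.5]
 [390.8 242.9]
 [403.9  52. ]
 [156.4  53.1]]
```

View pics/w1.png

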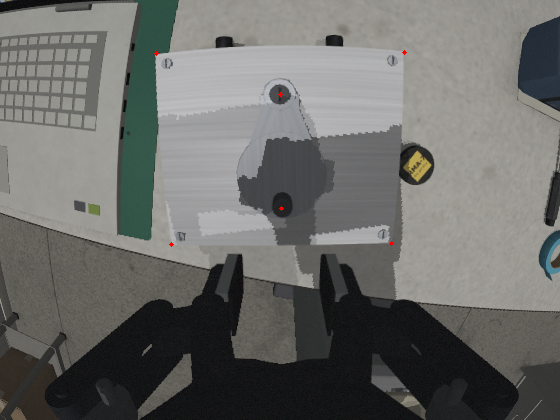

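Close view: the predicted points match the image. The pivot is at (280,94), the knob at about (282,204), and all four corners agree, so the pose is good to about 2 mm. I'll descend around the knob with the fingers part open.

apply_moves([
  [0.3,0,0,15,0],
  [0.3,0,0,15,0],
  [0.3,0,0,15,0],
  [0.3,0,0,15,0],
  [0.3,0,0,15,0],
  [0.3,0,0,15,0],
  [0.3,0,0,11,0],
  [0.3,0,0,5,0],
  [0.3,0,0,5,0],
  [0.3,0,0,0,0],
  [0.3,0,0,0,0],
])

```text
time_s: 3.82
eef_pos: [433.2, 271.0, 110.6]
ee_rot: [-0.0, 0.995, 0.101, 0.0]
force: [0.1, 0.4, -0.3]
grip_width: 0.348
grip_force: 0.0
```

apply_moves([
  [0.3,0,2,0,0],
  [0.3,0,2,0,0],
  [0.3,0,2,0,0],
  [0.3,0,0,0,0],
])

```text
time_s: 4.32
eef_pos: [434.3, 264.9, 110.3]
ee_rot: [-0.0, 0.995, 0.101, 0.0]
force: [-0.4, 0.4, -0.8]
grip_width: 0.351
grip_force: 0.0
```

apply_moves([
  [0.3,0,1,0,0],
  [0.3,0,1,0,0],
  [0.3,0,0,0,0],
])

```text
time_s: 4.7
eef_pos: [434.6, 263.2, 110.3]
ee_rot: [-0.0, 0.995, 0.101, -0.0]
force: [0.2, 1.4, 0.2]
grip_width: 0.351
grip_force: 0.7
```

apply_moves([
  [0.3,0,1,0,0],
  [0.3,0,0,0,0],
])

```text
time_s: 4.95
eef_pos: [434.7, 262.2, 110.3]
ee_rot: [-0.0, 0.995, 0.101, -0.0]
force: [-0.9, 2.4, -0.1]
grip_width: 0.353
grip_force: 1.1
```

apply_moves([
  [0.3,0,1,0,0],
  [0.3,0,0,0,0],
])

```text
time_s: 5.2
eef_pos: [434.9, 261.1, 110.3]
ee_rot: [0.0, 0.995, 0.101, -0.0]
force: [-2.0, 1.3, -0.4]
grip_width: 0.349
grip_force: 1.0
```

Contact came at about 7–8 mm, at friction level. I'll continue in 1 mm steps.

apply_moves([
  [0.3,0,1,0,0],
  [0.3,0,0,0,0],
])

```text
time_s: 5.45
eef_pos: [435.2, 260.1, 110.3]
ee_rot: [0.0, 0.995, 0.101, -0.0]
force: [-1.4, 1.8, -0.2]
grip_width: 0.351
grip_force: 0.9
```

apply_moves([
  [0.3,0,1,0,0],
  [0.3,0,0,0,0],
])

```text
time_s: 5.7
eef_pos: [435.4, 259.1, 110.3]
ee_rot: [0.0, 0.995, 0.101, -0.0]
force: [-2.1, 1.0, -1.3]
grip_width: 0.352
grip_force: 0.9
```

apply_moves([
  [0.3,0,1,0,0],
  [0.3,0,0,0,0],
])

```text
time_s: 5.95
eef_pos: [435.6, 258.2, 110.3]
ee_rot: [0.0, 0.995, 0.101, -0.0]
force: [-0.8, 1.7, 0.6]
grip_width: 0.352
grip_force: 0.9
```

apply_moves([
  [0.3,0,1,0,0],
  [0.3,0,0,0,0],
])

```text
time_s: 6.2
eef_pos: [435.9, 257.2, 110.3]
ee_rot: [0.0, 0.995, 0.101, -0.0]
force: [-1.3, 0.9, -0.8]
grip_width: 0.348
grip_force: 0.8
```

apply_moves([
  [0.3,0,1,0,0],
  [0.3,0,0,0,0],
])

```text
time_s: 6.45
eef_pos: [436.1, 256.2, 110.3]
ee_rot: [0.0, 0.995, 0.101, 0.0]
force: [-1.4, 1.9, -0.4]
grip_width: 0.346
grip_force: 0.8
```

apply_moves([
  [0.3,0,1,0,0],
  [0.3,0,0,0,0],
])

```text
time_s: 6.7
eef_pos: [436.3, 255.2, 110.3]
ee_rot: [0.0, 0.995, 0.101, -0.0]
force: [-1.4, 1.4, 0.1]
grip_width: 0.35
grip_force: 0.8
```

apply_moves([
  [0.3,0,1,0,0],
  [0.3,0,0,0,0],
])

```text
time_s: 6.95
eef_pos: [436.5, 254.2, 110.3]
ee_rot: [0.0, 0.995, 0.101, 0.0]
force: [-0.7, 1.6, 0.5]
grip_width: 0.35
grip_force: 0.8
```

No stop after about 9 mm of knob travel, so positive (anticlockwise) is the free side. I'll swing on the arc about the pivot.

apply_moves([
  [0.3,0.66,3,0,-2],
  [0.3,0.66,3,0,-2],
  [0.3,1.42,5.96,0,-4],
  [0.3,1.42,5.96,0,-4],
  [0.3,1.42,5.96,0,-4],
  [0.3,1.42,5.96,0,-4],
  [0.3,1.42,5.96,0,-4],
  [0.3,0,0,0,0],
])

```text
time_s: 7.95
eef_pos: [457.7, 224.1, 110.3]
ee_rot: [0.0, 0.952, 0.305, 0.0]
force: [1.0, -0.3, -0.4]
grip_width: 0.352
grip_force: 0.0
```

apply_moves([
  [0.3,0.66,3,0,-2],
  [0.3,1.42,5.96,0,-4],
  [0.3,1.42,5.96,0,-4],
  [0.3,1.42,5.96,0,-4],
  [0.3,1.42,5.96,0,-4],
  [0.3,1.42,5.96,0,-4],
  [0.3,1.42,5.96,0,-4],
  [0.3,1.42,5.96,0,-4],
  [0.3,0,0,0,0],
])

```text
time_s: 9.07
eef_pos: [497.6, 203.0, 110.3]
ee_rot: [0.0, 0.841, 0.541, -0.0]
force: [-1.0, 0.4, -0.6]
grip_width: 0.347
grip_force: 0.0
```

apply_moves([
  [0.3,0.66,3,0,-2],
  [0.3,1.42,5.96,0,-4],
  [0.3,1.42,5.96,0,-4],
  [0.3,1.42,5.96,0,-4],
  [0.3,1.42,5.96,0,-4],
  [0.3,1.42,5.96,0,-4],
  [0.3,1.42,5.96,0,-4],
  [0.3,0.66,3,0,-2],
  [0.3,0,0,0,0],
])

```text
time_s: 10.2
eef_pos: [540.0, 203.8, 110.2]
ee_rot: [0.0, 0.685, 0.729, -0.0]
force: [-0.6, -0.1, -0.6]
grip_width: 0.347
grip_force: 0.2
```

The TCP has turned about 88° around the pivot. I'll back off, lift, close the fingers, and move above the port to look.

apply_moves([
  [0.3,0,-3,0,0],
  [0.3,0,0,-15,0],
  [0.3,0,0,-20,0],
  [0.3,0,0,-25,0],
  [1,15.3,-16,0,0],
  [1,15.3,-16,0,0],
  [1,15.3,-16,0,0],
  [1,15.3,-16,0,0],
  [1,15.3,-15.7,0,0],
  [1,0,0,0,0],
  [1,0,0,0,0],
])

```text
time_s: 11.58
eef_pos: [452.8, 275.0, 170.3]
ee_rot: [0.0, 0.685, 0.729, 0.0]
force: [-0.5, -0.4, -1.0]
grip_width: 0.004
grip_force: 0.0
```

```bash
python3 - <<'E'
from h import *
import cv2
s=sense();im=imaging.capture("wrist");print({k:np.round(s[k],3) for k in("eef_pos","force","grip_width")})
p=[473.15,279.25,.208]
t=np.linspace(0,6.28,13);P=case2w(p,np.c_[-21+29*np.cos(t),29*np.sin(t),80+0*t])
for x in proj("wrist",np.r_[P,case2w(p,[[45,0,88],[-21,0,79]])]): cv2.circle(im,tuple(int(round(v)) for v in x),1,(0,0,255),-1)
cv2.imwrite("pics/w2.png",im)
E
```

```text
{'eef_pos': array([452.811, 274.978, 170.313]), 'force': array([-0.466, -0.414, -1.011]), 'grip_width': np.float64(0.004)}
```

View pics/w2.png

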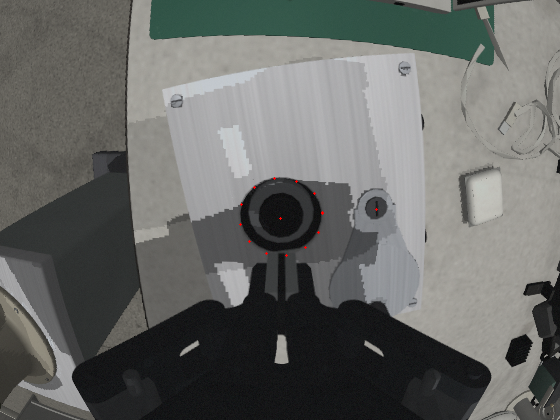

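The port (ring at (281,215)) is clear and the cover is swung aside to the right at (375,260). I'll press straight down.

apply_moves([
  [1,0,0,15,0],
  [1,0,0,15,0],
  [1,0,0,15,0],
  [1,0,0,12,0],
  [1,0,0,6,0],
  [1,0,0,3,0],
  [1,0,0,2,0],
  [1,0,0,2,0],
  [1,0,0,0,0],
])

```text
time_s: 12.75
eef_pos: [452.8, 275.1, 100.6]
ee_rot: [0.0, 0.685, 0.729, 0.0]
force: [0.3, 1.1, 2.2]
grip_width: 0.005
grip_force: 0.8
```

apply_moves([
  [1,0,0,1,0],
  [1,0,0,1,0],
  [1,0,0,0,0],
])

```text
time_s: 13.12
eef_pos: [452.8, 275.1, 98.4]
ee_rot: [0.0, 0.685, 0.729, 0.0]
force: [-0.4, 0.8, 3.4]
grip_width: 0.001
grip_force: 1.6
```

apply_moves([
  [1,0,0,1,0],
  [1,0,0,0,0],
])

```text
time_s: 13.38
eef_pos: [452.8, 275.1, 97.4]
ee_rot: [0.0, 0.685, 0.729, 0.0]
force: [0.7, 0.4, 4.6]
grip_width: -0.001
grip_force: 1.9
```

apply_moves([
  [1,0,0,1,0],
  [1,0,0,0,0],
])

```text
time_s: 13.62
eef_pos: [452.8, 275.1, 96.4]
ee_rot: [0.0, 0.685, 0.729, 0.0]
force: [1.5, 0.5, 4.2]
grip_width: -0.0
grip_force: 2.3
```

Still on the spring slope, with no bottom felt yet.

apply_moves([
  [1,0,0,0.7,0],
  [1,0,0,0,0],
])

```text
time_s: 13.88
eef_pos: [452.8, 275.1, 96.0]
ee_rot: [0.0, 0.685, 0.729, 0.0]
force: [-0.3, 0.8, 7.5]
grip_width: 0.0
grip_force: 4.0
```

apply_moves([
  [1,0,0,0.7,0],
  [1,0,0,0,0],
])

```text
time_s: 14.12
eef_pos: [452.9, 275.1, 95.9]
ee_rot: [0.0, 0.684, 0.729, 0.0]
force: [-2.2, -0.4, 14.3]
grip_width: 0.0
grip_force: 7.0
```

Bottomed: 14 N with no further travel. I'll lift and return to the knob.

apply_moves([
  [1,0,0,-10,0],
  [1,0,0,-20,0],
  [1,0,0,-25,0],
  [1,0,0,-20.5,0],
  [0.3,-15.3,16,0,0],
  [0.3,-15.3,16,0,0],
  [0.3,-15.3,16,0,0],
  [0.3,-15.3,16,0,0],
  [0.3,-15.3,15.7,0,0],
  [0.3,0,0,0,0],
  [0.3,0,0,20,0],
  [0.3,0,0,20,0],
  [0.3,0,0,15,0],
  [0.3,0,0,5,0],
  [0.3,0,0,0,0],
])

```text
time_s: 16.0
eef_pos: [537.0, 203.8, 110.6]
ee_rot: [0.0, 0.684, 0.729, 0.0]
force: [-0.2, 0.9, 0.2]
grip_width: 0.351
grip_force: 0.0
```

Knob is inside the finger gap. I'll swing back clockwise, first most of the way.

apply_moves([
  [0.3,0,-4,0,0],
  [0.3,0,-4,0,0],
  [0.3,0,-3.4,0,0],
  [0.3,0,-2.99,0,2],
  [0.3,0,-5.99,0,4],
  [0.3,0,-5.99,0,4],
  [0.3,0,-5.99,0,4],
  [0.3,0,-5.99,0,4],
  [0.3,0,-5.99,0,4],
  [0.3,0,-5.99,0,4],
  [0.3,0,-5.99,0,4],
  [0.3,0,0,0,0],
])

```text
time_s: 17.5
eef_pos: [481.5, 210.3, 110.5]
ee_rot: [-0.0, 0.85, 0.527, -0.0]
force: [0.2, -0.1, 1.2]
grip_width: 0.35
grip_force: 0.0
```

apply_moves([
  [0.3,0,-2.99,0,2],
  [0.3,0,-5.99,0,4],
  [0.3,0,-5.99,0,4],
  [0.3,0,-5.99,0,4],
  [0.3,0,-5.99,0,4],
  [0.3,0,-5.99,0,4],
  [0.3,0,-5.99,0,4],
  [0.3,0,-5.99,0,4],
  [0.3,0,-5.99,0,4],
  [0.3,0,-5.99,0,4],
  [0.3,0,-2.99,0,2],
  [0.3,0,0,0,0],
])

```text
time_s: 19.0
eef_pos: [439.8, 251.4, 110.3]
ee_rot: [-0.0, 0.979, 0.205, -0.0]
force: [-0.4, 0.1, -0.3]
grip_width: 0.351
grip_force: 0.0
```

apply_moves([
  [0.3,0,-2.99,0,2],
  [0.3,0,-2.99,0,2],
  [0.3,0,-2.99,0,2],
  [0.3,0,-2.99,0,2],
  [0.3,0,-2.99,0,2],
  [0.3,0,-2.99,0,2],
  [0.3,0,-1.5,0,1],
  [0.3,0,-1.5,0,1],
  [0.3,0,0,0,0],
])

```text
time_s: 20.12
eef_pos: [433.5, 271.3, 110.3]
ee_rot: [0.0, 0.996, 0.084, -0.0]
force: [-1.1, -2.9, -0.3]
grip_width: 0.348
grip_force: 1.0
```

apply_moves([
  [0.3,0,-1.5,0,1],
  [0.3,0,-1,0,0.7],
  [0.3,0,0,0,0],
])

```text
time_s: 20.5
eef_pos: [433.2, 273.9, 110.4]
ee_rot: [-0.0, 0.998, 0.069, 0.0]
force: [-0.2, -1.6, -1.0]
grip_width: 0.352
grip_force: 1.0
```

apply_moves([
  [0.3,0,-1.2,0,0.5],
  [0.3,0,-1.2,0,0.5],
  [0.3,0,0,0,0],
])

```text
time_s: 20.88
eef_pos: [433.0, 276.3, 110.4]
ee_rot: [-0.0, 0.998, 0.06, 0.0]
force: [-1.5, -1.8, -0.5]
grip_width: 0.351
grip_force: 0.9
```

apply_moves([
  [0.3,0,-1.2,0,0.5],
  [0.3,0,0,0,0],
])

```text
time_s: 21.12
eef_pos: [432.8, 277.4, 110.4]
ee_rot: [-0.0, 0.998, 0.056, 0.0]
force: [-1.1, -1.7, -0.3]
grip_width: 0.351
grip_force: 1.0
```

Knob is back at about y = 270.5, against about 271 at the start. I'll release, lift, and check.

apply_moves([
  [0.3,0,4,0,0],
  [0.3,0,0,-15,0],
  [0.3,0,0,-25,0],
  [0.3,0,0,-30,0],
  [0.3,0,0,-30,0],
  [0.3,0,0,-15,0],
  [0.3,0,0,0,0],
  [0.3,0,0,0,0],
])

```text
time_s: 22.12
eef_pos: [432.9, 273.2, 224.4]
ee_rot: [0.0, 0.998, 0.056, -0.001]
force: [0.1, 0.3, -1.0]
grip_width: 0.352
grip_force: 0.0
```

```bash
python3 - <<'E'
from h import *
import cv2
s=sense();im=imaging.capture("wrist");print({k:np.round(s[k],3) for k in("eef_pos","force","time_s")})
p=[473.15,279.25,.208]
t=np.linspace(0,6.28,17);P=case2w(p,np.c_[-21+37*np.cos(t),37*np.sin(t),85+0*t])
for x in proj("wrist",np.r_[P,case2w(p,[[45,0,88],[-41,0,107]])]): cv2.circle(im,tuple(int(round(v)) for v in x),1,(0,0,255),-1)
cv2.imwrite("pics/w3.png",cv2.resize(im[20:270,130:430],None,fx=2.4,fy=2.4))
E
```

```text
{'eef_pos': array([432.858, 273.212, 224.397]), 'force': array([ 0.146,  0.298, -1.041]), 'time_s': np.float64(22.125)}
```

View pics/w3.png

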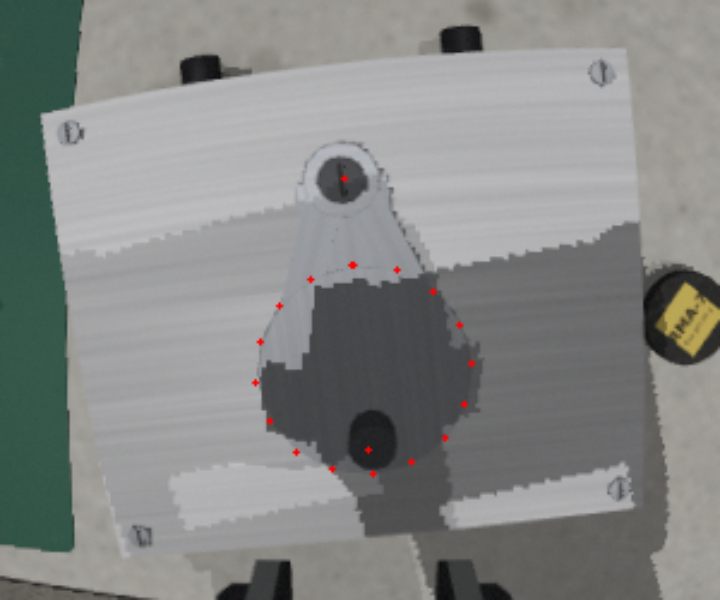

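The close view shows the cover disc matching the predicted closed outline. The knob at (372,440) is within about 1–2 mm of its closed position, and the pot is still beside the case where it was. I'll hand the job in.

```bash
python3 -c "
from rig import ctrl
print(ctrl.finish_job())"
```

```text
the job is handed in; nothing more can be done
None
```

The job is handed in: I swung the cover anticlockwise (its free side) about 88°, pressed the reset button until it bottomed at about 14 N, and swung the cover back over the port, within about 0.02 rad of closed. The loose things on the bench were not touched, and it took about 22 s of the 72 s allowed.

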